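# Bench containers in order of height on the rail

### The job

Put the four bench containers (glass dispenser, tube of swabs, blue ink bottle, white jar) back on the aluminium rail in order of height: the tallest on the round black pad next to the red end stop, then each next shorter one on the next pad along. Stand each one upright in the middle of its pad, and do not tip any of them over on the way.

Things in the scene. Friction and masses are not known exactly. Their poses are not given: they have to be found in the camera images.
- dispenser: the tallest container: clear glass dispenser bottle with a white press top, 98 mm tall in all. Round glass body 44 mm across up to about 45 mm height, rounding in to a shoulder at 60 mm; neck 22 mm across from 60 to 72 mm, top stem and ball 15 to 17 mm across from 72 to 98 mm. About 0.14 kg. Origin: centre of its underside; z up. Stands loose and upright.
- swabs: second tallest: clear round tube full of white cotton swabs, 78 mm tall to the swab tips; the tube itself is 43 mm across and 60 mm tall. About 0.03 kg. Origin: centre of its underside; z up. Stands loose and upright.
- ink: third: dark blue round ink bottle with a cream band and a black cap, 58 mm tall; body 36 mm across with shoulders ending at 43 mm, cap 21 mm across above that. About 0.055 kg. Origin: centre of its underside; z up. Stands loose and upright.
- jar: the shortest: small white round jar with a ribbed white lid, 38 mm tall; body 34 mm across, lid 37 mm across from 24 to 38 mm height. About 0.06 kg. Origin: centre of its underside; z up. Stands loose and upright.
- pad_a: fixed flat round black rubber pad, 54 mm across, on the aluminium rail; end pad at one end of the row, its neighbour is pad_b. The rail is a flat bar 76 x 400 mm and 6 mm thick, fixed to the worktop; its four pads a, b, c, d stand in this order along it, 80 mm centre to centre. Its origin is the centre of its top face, where a container stands; the top is 8 mm above the worktop. z points up.
- pad_b: fixed flat round black rubber pad, 54 mm across, on the aluminium rail; second in the row, between pad_a and pad_c. Its origin is the centre of its top face, where a container stands; the top is 8 mm above the worktop. z points up.
- pad_c: fixed flat round black rubber pad, 54 mm across, on the aluminium rail; third in the row, between pad_b and pad_d. Its origin is the centre of its top face, where a container stands; the top is 8 mm above the worktop. z points up.
- pad_d: fixed flat round black rubber pad, 54 mm across, on the aluminium rail; end pad at the other end of the row, its neighbour is pad_c. Its origin is the centre of its top face, where a container stands; the top is 8 mm above the worktop. z points up.
- stop_red: red plastic end stop fixed on the rail, 66 x 18 mm and 20 mm high (its top is 26 mm above the worktop), 65 mm from the centre of the nearest end pad. It may be at either end of the rail (beside pad_a or beside pad_d); a grey stop of the same shape is at the other end. Origin: centre of its underside.
Not all that is in view belongs to the job. Leave any purple or yellow look-alike of the jar alone.

How it is judged:
At the end, for the whole second after the job is handed in: Counting from the red end stop, the four pads carry dispenser, swabs, ink, jar; each stands upright (within 0.1 rad) on its pad (underside within 4 mm of the pad's top), its centre within 12 mm of the pad's centre, released and at rest (slower than 0.02 m/s) (((horizontal distance between stop_red and pad_a below 0.12 m and (horizontal distance between dispenser and pad_a below 0.012 m and z of dispenser in the frame of pad_a between -0.004 and 0.004 m and angle between dispenser's own z axis and vertical below 0.1 rad and linear speed of dispenser below 0.02 m/s) and (horizontal distance between swabs and pad_b below 0.012 m and z of swabs in the frame of pad_b between -0.004 and 0.004 m and angle between swabs's own z axis and vertical below 0.1 rad and linear speed of swabs below 0.02 m/s) and (horizontal distance between ink and pad_c below 0.012 m and z of ink in the frame of pad_c between -0.004 and 0.004 m and angle between ink's own z axis and vertical below 0.1 rad and linear speed of ink below 0.02 m/s) and (horizontal distance between jar and pad_d below 0.012 m and z of jar in the frame of pad_d between -0.004 and 0.004 m and angle between jar's own z axis and vertical below 0.1 rad and linear speed of jar below 0.02 m/s)) or (horizontal distance between stop_red and pad_d below 0.12 m and (horizontal distance between dispenser and pad_d below 0.012 m and z of dispenser in the frame of pad_d between -0.004 and 0.004 m and angle between dispenser's own z axis and vertical below 0.1 rad and linear speed of dispenser below 0.02 m/s) and (horizontal distance between swabs and pad_c below 0.012 m and z of swabs in the frame of pad_c between -0.004 and 0.004 m and angle between swabs's own z axis and vertical below 0.1 rad and linear speed of swabs below 0.02 m/s) and (horizontal distance between ink and pad_b below 0.012 m and z of ink in the frame of pad_b between -0.004 and 0.004 m and angle between ink's own z axis and vertical below 0.1 rad and linear speed of ink below 0.02 m/s) and (horizontal distance between jar and pad_a below 0.012 m and z of jar in the frame of pad_a between -0.004 and 0.004 m and angle between jar's own z axis and vertical below 0.1 rad and linear speed of jar below 0.02 m/s)))); the robot touches nothing.
It fails at once if a container is tipped over (leans more than 0.7 rad) (angle between any of dispenser, swabs, ink, jar's own z axis and vertical above 0.7 rad).
It also fails if it takes over 96 s, if anything falls off the work surface, if the arm or the gripper's body presses on something with over 40 N, if the wrist force passes 120 N, or if a joint passes its speed limit or range.

### The arm

A 7-joint arm with a two-finger parallel gripper is mounted at the origin on a cart in front of the work surface, level with it; the furniture and walls round the work are solid. World frame = base frame: x ahead of the robot, y to its left, z up, the work surface at z = 0. Lengths are in m, angles in rad, forces in N, time in s.
With the tool pointing down it reaches from about 0.4 to 0.9 m from the base axis. Payload 5.6 kg.
Tool frame: the origin (TCP) lies midway between the tips of the shut fingers; the grasp point (between the pads) lies 19 mm behind it; z points along the fingers, y is the line along which they close (so a half turn about z gives the same grasp; the last joint's range is limited). The gripper opens to 92 mm and grips with 3 to 60 N. Pads are 20 mm wide; open, the fingers measure 128 mm over their backs; the gripper's body (75 mm by 189 mm) begins 69 mm behind the grasp point.
Start: joints at [-0.043, 0.468, -0.012, 1.603, 0.006, 1.071, -0.056], TCP at [0.65, -0, 0.215] pointing down, gripper open.
Joint ranges: [-2.53, 2.53], [-0.31, 2.02], [-1.57, 1.55], [0.28, 2.44], [-1.29, 4.43], [0.15, 1.84], [-2.92, 2.92]. Speed limits (rad/s): [2.57, 2.57, 3.14, 3.14, 3.14, 3.14, 3.14].

### API

Orientations are given as a 3x3 rotation matrix whose columns are the frame's x, y, z axes.
In Python, from station import env, effector, solver, viewer, workorder, search_frame, tip_of gives the robot as it stands. Calls block until the motion is done:
- env.reach(position, orientation): joint-space move of the TCP to a pose.
- env.movel(position, frame=None, rate=0.15): straight line of the TCP; frame=None keeps the orientation; rate is the mean speed in m/s.
- env.goto_joints(angles): joint-space move.
- effector.release() and effector.grasp(squeeze=None): open the fingers fully, or close them until they stop; squeeze is the grip in N (None keeps the last).
- env.pause(seconds).
- solver.inverse_kinematics(position, orientation): joint angles nearest the present ones, or None.
- env.sense(): the state.
- viewer.read_camera(name): name is "scene" or "top" or "wrist"; returns (picture, depth): 420x560x3 uint8, red, green, blue; 420x560 float32, m along the optical axis (not along the pixel's ray), 0 where there is no reading.
- viewer.camera_info(name): a dict with "intrinsics" (3x3 intrinsics, pixels), "eye" and "rotation" of the camera in the world; the wrist camera has in their place "T_tool_cam" (4x4, takes a point from camera to tool coordinates, whose origin is the TCP and whose axes are the flange's). Camera axes: x right, y up, looking along -z (the intrinsics and any distortion apply to the point x, -y, -z); pixel columns grow to the right and rows downward; lengths in m; the calibration is good to about 2 mm. The wrist camera is an equidistant fisheye: a pixel r from the principal point sees the ray r / f radians off the axis. A picture is of the moment at which its call begins: read the wrist's pose just before it. camera_info takes no time and is no camera call.
A pose or a line that the arm cannot do raises env.PlanningError and nothing moves.
- workorder.finish_job(): hands the job in; it is judged then, once.
Trained networks look in the newest picture that a camera, given by its name, has taken for a name from the list of things; names that differ only in an ending like _2 or _b are one class to them, and where a whole thing is asked for, a point or a joint stands for the part that bears it (a point fixed in the world has none). Each returns a list of dicts, best first, with "score" (0 to 1); they miss things now and then, are a little off and sometimes report something else, mostly with a low value. They report only what shows in the picture. A call takes as long as a camera call. They do not tell look-alikes from the thing itself.
- search_frame(camera, name): "at" ([x, y, z] in m, in world coordinates, good to about 4 mm: the middle of the surface that is visible of it).
- tip_of(camera, name): "at" ([x, y, z] in m, in world coordinates, good to about 4 mm: a listed point, or the origin of a listed thing).
The state is a dict: "t": time; "joint_positions": joint angles; "joint_velocities": joint speeds; "tau": joint torques, N m; "ee_pos": TCP position; "tcp_rot": TCP orientation; "wrist_force": force on the tool from outside, world axes, zero at the start; "moment": the same for the moment, N m; "gripper_width": finger opening in m; "grasp_force": force on a finger pad.
Only numpy, scipy, OpenCV 4.12 (cv2) and the standard library are available. Lean on these libraries where they do the work, as an engineer would, in place of code of your own. Each camera call takes 0.05 s, during which the arm holds its last target. There are 200 camera calls.

## Working session

There is one attempt and no reset: what is moved stays moved. The work goes in short steps, each a Python script; the robot and the scene stay as the last script left them, time stands still between calls to the robot, and variables do not carry over. Pictures are saved under pics/ and viewed, at most 14 in all, crops included, and the job is handed in when it is done.

```bash
mkdir -p pics; ls
python3 - <<'E'
from station import env, effector, solver, viewer, search_frame, tip_of
import cv2,numpy as np
for c in ["scene","top"]:
    p,d=viewer.read_camera(c); cv2.imwrite(f"pics/{c}0.png",p[:,:,::-1]); np.savez(f"{c}0.npz",p=p,d=d)
    i=viewer.camera_info(c); print(c,i)
    for n in ["dispenser","swabs","ink","jar","pad_a","stop_red"]:
        for f in (tip_of,search_frame):
            print(n,f.__name__,[(np.round(r["at"],3).tolist(),round(r["score"],2)) for r in f(c,n)])
print(env.sense()["t"], viewer.camera_info("wrist"))
E
```

```text
pics
scene {'intrinsics': array([[474.319773  ,   0.        , 279.55232638],
       [  0.        , 474.319773  , 213.27042175],
       [  0.        ,   0.        ,   1.        ]]), 'eye': array([ 0.02075389, -0.53609483,  0.69997938]), 'rotation': array([[ 0.71328341,  0.46574471, -0.52374483],
       [-0.70079848,  0.46284389, -0.54282319],
       [-0.01040494,  0.75422636,  0.65653206]])}
dispenser call [([0.475, 0.063, 0.005], 0.82)]
dispenser call [([0.468, 0.053, 0.044], 0.67), ([0.602, -0.107, 0.007], 0.26)]
swabs call [([0.471, -0.089, -0.001], 0.93)]
swabs call [([0.464, -0.098, 0.042], 0.57)]
ink call [([0.608, -0.107, 0.007], 0.26)]
ink call [([0.45, 0.248, 0.032], 0.71)]
jar call [([0.521, -0.318, -0.004], 0.95), ([0.541, -0.253, 0.0], 0.69), ([0.448, -0.27, -0.003], 0.64)]
jar call [([0.509, -0.323, 0.034], 0.77), ([0.442, -0.277, 0.035], 0.62), ([0.535, -0.256, 0.036], 0.57), ([0.645, 0.127, 0.012], 0.32)]
pad_a call [([0.618, -0.03, 0.008], 0.85), ([0.634, 0.05, 0.011], 0.85), ([0.607, -0.107, 0.009], 0.6), ([0.642, 0.128, 0.01], 0.6)]
pad_a call [([0.634, 0.051, 0.009]
[... 1094 characters left out ...]
]
pad_a call [([0.602, -0.108, 0.013], 0.72), ([0.641, 0.127, 0.007], 0.52)]
stop_red call [([0.596, -0.174, 0.004], 0.55)]
stop_red call [([0.597, -0.174, 0.025], 0.44)]
1.3 {'intrinsics': array([[325.1922621 ,   0.        , 280.96386117],
       [  0.        , 325.1922621 , 204.81204281],
       [  0.        ,   0.        ,   1.        ]]), 'T_tool_cam': array([[ 1.89698153e-04,  9.61991225e-01,  2.73080294e-01,
         7.76593021e-02],
       [ 9.99999909e-01, -7.84663414e-05, -4.18244034e-04,
        -1.60324881e-03],
       [-3.80919479e-04,  2.73080349e-01, -9.61991153e-01,
        -1.70170203e-01],
       [ 0.00000000e+00,  0.00000000e+00,  0.00000000e+00,
         1.00000000e+00]])}
```

View pics/scene0.png

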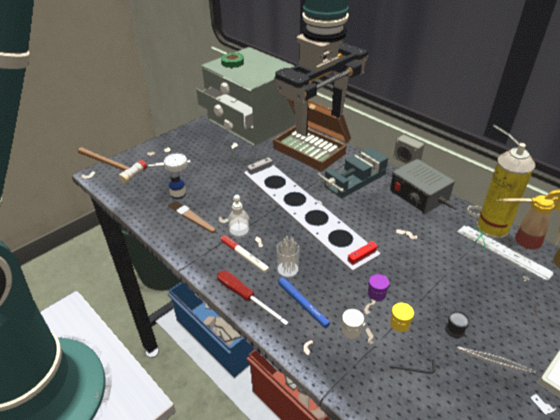

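View pics/top0.png

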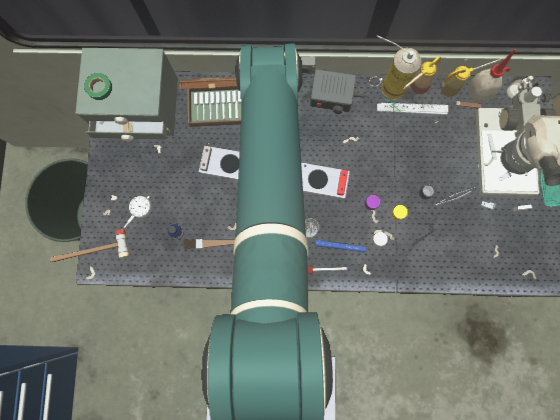

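Scene picture: dispenser (238,215), swabs (288,258), ink (177,187), pads (275,181) to (340,238), red stop (362,252), so the dispenser goes on the pad at about (0.604,-0.109). There are three jar candidates: white (353,323), purple (378,287) and yellow (403,316). White fits the description. Next I'll confirm it in a crop and check finger clearances with a height map.

```bash
cat > h.py <<'E'
from station import env, effector, solver, viewer, workorder, search_frame, tip_of
import cv2, numpy as np
def cloud(c,d):
    i=viewer.camera_info(c);K=i["intrinsics"];v,u=np.nonzero(d>0);z=d[v,u]
    P=np.c_[(u-K[0,2])/K[0,0]*z,-(v-K[1,2])/K[1,1]*z,-z]
    return P@i["rotation"].T+i["eye"],u,v
def proj(c,P):
    i=viewer.camera_info(c);q=(np.asarray(P)-i["eye"])@i["rotation"];K=i["intrinsics"]
    return K[0,0]*q[0]/-q[2]+K[0,2],K[1,1]*-q[1]/-q[2]+K[1,2]
def down(a):  # closing axis (tool y) at world angle a
    y=np.array([np.cos(a),np.sin(a),0]);z=np.array([0,0,-1.]);return np.c_[np.cross(y,z),y,z]
E
python3 - <<'E'
from h import *
cl=[];
for c in ["scene","top"]:
    f=np.load(c+"0.npz");P,u,v=cloud(c,f["d"]);cl.append(P[(P[:,2]<.16)])
p=f=np.load("scene0.npz")["p"];cv2.imwrite("pics/crop.png",cv2.resize(p[265:355,320:440],None,fx=5,fy=5,interpolation=cv2.INTER_CUBIC)[:,:,::-1])
for q in [(.448,-.27,.038),(.541,-.253,.038),(.519,-.319,.038)]: print(np.round(proj("scene",q)))
P=np.vstack(cl);np.save("P.npy",P)
O=dict(disp=(.474,.06),swabs=(.47,-.088),ink=(.453,.257),jar=(.448,-.27),p1=(.604,-.109),p2=(.618,-.03),p3=(.633,.05),p4=(.644,.127))
print(env.sense()["tcp_rot"].round(2).tolist())
for n,o in O.items():
    r=P[:,:2]-o; out=[]
    near=np.hypot(*r.T)<.03; 
    for a in np.arange(0,180,20):
        t=np.radians(a);y=r@[np.cos(t),np.sin(t)];x=r@[-np.sin(t),np.cos(t)]
        m=(abs(x)<.013)&(abs(y)>.027)&(abs(y)<.066); b=(abs(x)<.04)&(abs(y)<.1)&(np.hypot(x,y)>.03)
        out.append((int(a),int(1000*np.percentile(P[m,2],98)),int(1000*P[b,2].max())))
    print(n,"top",P[near,2].max().round(3),out)
E
```

```text
[353. 318.]
[379. 283.]
[402. 311.]
[[0.0, 1.0, 0.0], [1.0, -0.0, -0.0], [-0.0, 0.0, -1.0]]
disp top 0.101 [(0, 16, 20), (20, 17, 20), (40, 17, 20), (60, 4, 20), (80, 5, 18), (100, 5, 17), (120, 7, 18), (140, 9, 20), (160, 3, 20)]
swabs top 0.079 [(0, 3, 29), (20, 18, 29), (40, 19, 22), (60, 18, 22), (80, 3, 22), (100, 3, 20), (120, 14, 18), (140, 15, 23), (160, 12, 30)]
ink top 0.063 [(0, 3, 13), (20, 7, 13), (40, 10, 24), (60, 12, 24), (80, 10, 23), (100, 3, 17), (120, 3, 13), (140, 4, 13), (160, 4, 13)]
jar top 0.044 [(0, 5, 44), (20, 5, 44), (40, 4, 42), (60, 3, 16), (80, 4, 20), (100, 13, 39), (120, 17, 44), (140, 14, 44), (160, 4, 44)]
p1 top 0.015 [(0, 9, 14), (20, 9, 27), (40, 10, 31), (60, 27, 31), (80, 28, 31), (100, 27, 30), (120, 10, 30), (140, 10, 29), (160, 9, 14)]
p2 top 0.013 [(0, 9, 51), (20, 9, 51), (40, 10, 51), (60, 10, 14), (80, 11, 14), (100, 10, 14), (120, 9, 14), (140, 9, 12), (160, 8, 51)]
p3 top 0.012 [(0, 9, 51), (20, 9, 43), (40, 10, 13), (60, 10, 13), (80, 11, 13), (100, 10, 13), (120, 9, 51), (140, 8, 51), (160, 8, 51)]
p4 top 0.014 [(0, 9, 12), (20, 9, 30), (40, 9, 30), (60, 27, 30), (80, 27, 32), (100, 28, 32), (120, 12, 32), (140, 9, 41), (160, 9, 12)]
```

View pics/crop.png

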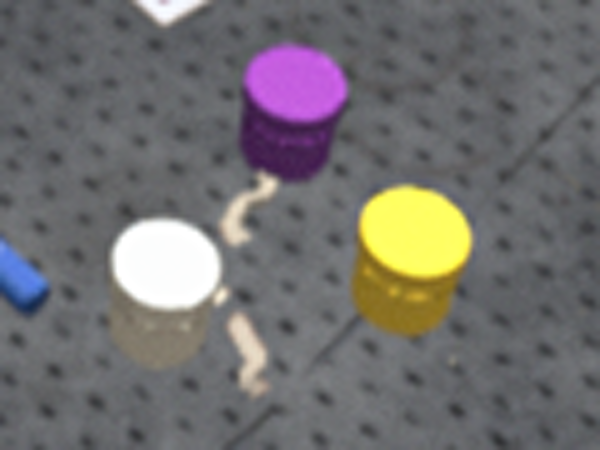

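The crop shows white (353,318), purple (379,283) and yellow (402,311). The white jar, with its ribbed lid, is at (0.448,-0.270), and the look-alikes are well away from a grasp closing at 70°. Depth gives tops at about 100/79/60/42 mm, which agrees with the text. Next come close looks with the wrist camera.

```bash
cat >> h.py <<'E'
def wristlook(save=None):
    s=env.sense();p,d=viewer.read_camera("wrist");i=viewer.camera_info("wrist");K=i["intrinsics"];T=i["T_tool_cam"]
    v,u=np.nonzero(d>0);z=d[v,u];a=(u-K[0,2])/K[0,0];b=(v-K[1,2])/K[1,1];th=np.hypot(a,b)+1e-9
    k=np.tan(th)/th*z;P=np.c_[a*k,-b*k,-z];P=P@T[:3,:3].T+T[:3,3];P=P@s["tcp_rot"].T+s["ee_pos"]
    if save: cv2.imwrite(save,p[:,:,::-1])
    return P,p[v,u].astype(int),p,s
def pads(P,C,pri):
    out=[]
    for q in pri:
        m=(np.hypot(*(P[:,:2]-q).T)<.037)&(C.max(1)<70)&(P[:,2]<.02)&(P[:,2]>-.005)
        if m.sum()<200: out.append(None);continue
        (x,y),r=cv2.minEnclosingCircle((P[m,:2]*1000).astype(np.float32))
        md=np.median(P[m],0); out.append((np.round([x/1000,y/1000],4).tolist(),round(r,1),md.round(4).tolist(),int(m.sum())))
    return out
E
python3 - <<'E'
from h import *
pri=[(.604,-.109),(.618,-.03),(.633,.05),(.644,.127)]
for k,(x,y) in enumerate([(.60,-.09),(.615,.0)]):
    env.reach([x,y,.22],down(np.radians(-10)))
    P,C,p,s=wristlook(f"pics/w{k}.png")
    print([(np.round(r["at"],3).tolist(),round(r["score"],2)) for r in tip_of("wrist","pad_a")])
    print([(np.round(r["at"],3).tolist(),round(r["score"],2)) for r in tip_of("wrist","stop_red")])
    for r in pads(P,C,pri): print(r)
env.reach([.47,.0,.24],down(np.radians(-10)))
P,C,p,s=wristlook("pics/w2.png")
for n in ["dispenser","swabs"]: print(n,[(np.round(r["at"],3).tolist(),round(r["score"],2)) for r in tip_of("wrist",n)])
for n,q in dict(d=(.474,.062),s=(.47,-.088)).items():
    m=(np.hypot(*(P[:,:2]-q).T)<.04)&(P[:,2]>.03);A=P[m]
    print(n,m.sum(),A.max(0),[(h,A[(abs(A[:,2]-h)<.006)][:,:2].mean(0).round(4),np.ptp(A[(abs(A[:,2]-h)<.006)][:,:2],0).round(3)) for h in (.036,.055,.075,.092) if (abs(A[:,2]-h)<.006).any()])
print(env.sense()["t"])
E
```

```text
[([0.608, -0.111, 0.008], 0.89), ([0.62, -0.034, 0.01], 0.86), ([0.633, 0.055, 0.007], 0.71)]
[([0.593, -0.171, 0.006], 0.82)]
None
None
None
([0.6417, 0.1217], 23.0, [0.6406, 0.1171, 0.008], 371)
[([0.635, 0.051, 0.009], 0.9), ([0.645, 0.128, 0.007], 0.78), ([0.608, -0.11, 0.006], 0.7), ([0.621, -0.032, 0.011], 0.65)]
[([0.596, -0.172, 0.009], 0.58)]
None
None
None
None
dispenser [([0.473, 0.064, -0.002], 0.66)]
swabs [([0.469, -0.088, -0.0], 0.72), ([0.474, 0.066, -0.002], 0.71)]
d 7264 [0.4951818  0.08543754 0.37225566] [(0.036, array([0.474 , 0.0642]), array([0.044, 0.044])), (0.055, array([0.474 , 0.0637]), array([0.032, 0.032])), (0.075, array([0.474 , 0.0647]), array([0.019, 0.02 ])), (0.092, array([0.4743, 0.0637]), array([0.014, 0.014]))]
s 1025 [ 0.49024305 -0.06586449  0.0795501 ] [(0.036, array([ 0.4675, -0.0842]), array([0.042, 0.043])), (0.055, array([ 0.4702, -0.0861]), array([0.042, 0.043])), (0.075, array([ 0.4721, -0.0847]), array([0.029, 0.03 ]))]
3.3333
```

```bash
sed -i 's/C.max(1)<70/C.max(1)<TH/; s/def pads(P,C,pri):/def pads(P,C,pri,TH=110):/' h.py
python3 - <<'E'
from h import *
pri=[(.607,-.110),(.620,-.032),(.634,.052),(.645,.128)]
env.reach([.55,.0,.24],down(np.radians(-10)))
P,C,p,s=wristlook("pics/w3.png"); np.savez("w3.npz",P=P,C=C)
for q in pri:
    r=np.hypot(*(P[:,:2]-q).T); B=C.max(1)
    print(q,[(int(1000*a),np.percentile(B[(r>a)&(r<a+.006)],[10,50,90]).round().tolist(),np.median(P[(r>a)&(r<a+.006),2]).round(4)) for a in (0,.012,.018,.03)])
for T in (90,130): 
    for r in pads(P,C,pri,T): print(r)
E
```

```text
(0.607, -0.11) [(0, [79.0, 81.0, 82.0], np.float64(0.0082)), (12, [78.0, 80.0, 82.0], np.float64(0.0081)), (18, [76.0, 80.0, 95.0], np.float64(0.0082)), (30, [235.0, 237.0, 239.0], np.float64(0.0062))]
(0.62, -0.032) [(0, [76.0, 79.0, 86.0], np.float64(0.3493)), (12, [81.0, 84.0, 86.0], np.float64(0.0083)), (18, [40.0, 81.0, 87.0], np.float64(0.009)), (30, [50.0, 84.0, 238.0], np.float64(0.2893))]
(0.634, 0.052) [(0, [81.0, 83.0, 84.0], np.float64(0.0082)), (12, [80.0, 82.0, 84.0], np.float64(0.0081)), (18, [79.0, 82.0, 173.0], np.float64(0.0079)), (30, [46.0, 81.0, 236.0], np.float64(0.3395))]
(0.645, 0.128) [(0, [77.0, 79.0, 80.0], np.float64(0.0082)), (12, [75.0, 78.0, 80.0], np.float64(0.0081)), (18, [74.0, 77.0, 82.0], np.float64(0.0081)), (30, [233.0, 235.0, 238.0], np.float64(0.0061))]
([0.6048, -0.1085], 24.7, [0.6044, -0.1081, 0.0081], 928)
([0.6174, -0.0296], 24.8, [0.6172, -0.0294, 0.0082], 1102)
([0.6299, 0.0491], 24.7, [0.6298, 0.0491, 0.0081], 1207)
([0.6426, 0.1279], 25.0, [0.6424, 0.1277, 0.0081], 1217)
([0.6042, -0.1084], 26.1, [0.6044, -0.108, 0.0081], 1012)
([0.617, -0.03], 26.0, [0.617, -0.0293, 0.0081], 1193)
([0.6301, 0.049], 25.8, [0.6298, 0.0492, 0.0081], 1309)
([0.6426, 0.128], 25.9, [0.6424, 0.1277, 0.0081], 1301)
```

View pics/w3.png

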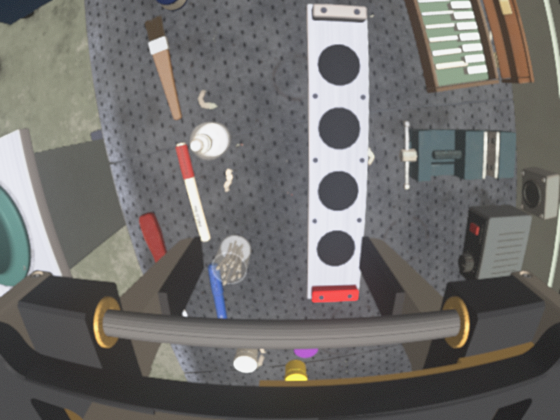

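The picture shows the four pads at (338,65), (338,128), (338,190) and (336,248), with the red stop at (335,294) beside the last of these. That pad is p1. The dispenser is at (210,140) and the swabs at (232,260). Depth fixes the pads at 80 mm spacing and 8 mm height. I'll start with the dispenser.

```bash
cat >> h.py <<'E'
PADS=[np.array(q) for q in [(.6044,-.1083),(.6171,-.0295),(.6298,.0491),(.6425,.1278)]]
def pick(xy,ang,tz,N,lift=.12):
    R=down(np.radians(ang)); env.reach([*xy,tz+.13],R); effector.release()
    env.movel([*xy,tz],rate=.15); effector.grasp(N); env.pause(.2)
    s=env.sense(); print("grasp",s["gripper_width"],s["grasp_force"],s["ee_pos"].round(4))
    env.movel([*xy,tz+lift],rate=.15); env.pause(.2); s=env.sense(); print("lift",s["gripper_width"],s["grasp_force"],s["wrist_force"].round(2),s["t"])
def place(pad,tz,lift=.12,off=(0,0)):
    q=PADS[pad]+off; R=down(np.radians(-9.2))
    env.movel([*q,tz+.008+lift],R,rate=.2); env.movel([*q,tz+.028],rate=.15); env.movel([*q,tz+.0085],rate=.04)
    s=env.sense(); print("down",s["ee_pos"].round(4),s["wrist_force"].round(2)); env.pause(.2)
    effector.release(); env.pause(.3); env.movel([*q,tz+.14],rate=.15); print("t",env.sense()["t"])
E
python3 - <<'E'
from h import *
pick((.474,.064),-25,.018,20)
P,C,p,s=wristlook("pics/g1.png")
E
```

```text
grasp 0.043583131213738614 20.00089443172328 [0.4744 0.064  0.0181]
lift 0.04345051410693949 19.997813702502754 [-0.21  0.01 -2.48] 7.775
```

View pics/g1.png

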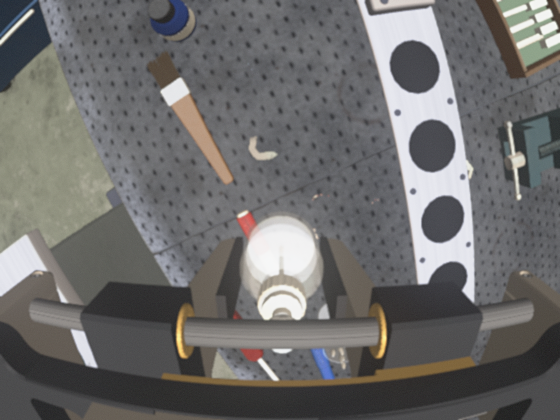

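The dispenser is held upright between the fingers at (282,270), with a width of 43.5 mm. Now I place it on p1.

```bash
cat >> h.py <<'E'
def locate(P,q,zs,rad=.04):
    r=np.hypot(*(P[:,:2]-q).T)<rad; o=[]
    for h in zs:
        A=P[r&(abs(P[:,2]-h)<.006)]
        if len(A)>5: o.append((h,((A.max(0)+A.min(0))/2)[:2].round(4).tolist(),A[:,:2].mean(0).round(4).tolist(),np.ptp(A[:,:2],0).round(3).tolist(),len(A)))
    return o
E
python3 - <<'E'
from h import *
place(0,.018)
env.reach([.5,-.06,.25],down(np.radians(-9.2)))
P,C,p,s=wristlook("pics/w4.png")
print("disp",*locate(P,PADS[0],(.04,.063,.083,.1)),sep="\n"); print("swabs",*locate(P,(.47,-.087),(.04,.055,.075)),sep="\n")
for n in ["dispenser","swabs"]: print(n,[(np.round(r["at"],3).tolist(),round(r["score"],2)) for r in tip_of("wrist",n)])
E
```

```text
down [ 0.6042 -0.1083  0.0262] [-0.28 -0.27 -2.47]
t 12.8667
disp
(0.04, [0.6021, -0.1042], [0.5921, -0.0956], [0.044, 0.035], 124)
(0.063, [0.6028, -0.1087], [0.599, -0.1037], [0.033, 0.031], 257)
(0.083, [0.603, -0.1076], [0.6007, -0.1048], [0.02, 0.02], 178)
(0.1, [0.6027, -0.1082], [0.6017, -0.1068], [0.014, 0.014], 142)
swabs
(0.04, [0.4695, -0.0876], [0.4682, -0.0877], [0.041, 0.042], 215)
(0.055, [0.4692, -0.0878], [0.4692, -0.0885], [0.042, 0.043], 314)
(0.075, [0.4719, -0.0868], [0.4731, -0.0847], [0.027, 0.03], 192)
dispenser [([0.602, -0.109, 0.01], 0.6), ([0.449, -0.267, 0.001], 0.24)]
swabs [([0.634, 0.051, 0.009], 0.37)]
```

View pics/w4.png

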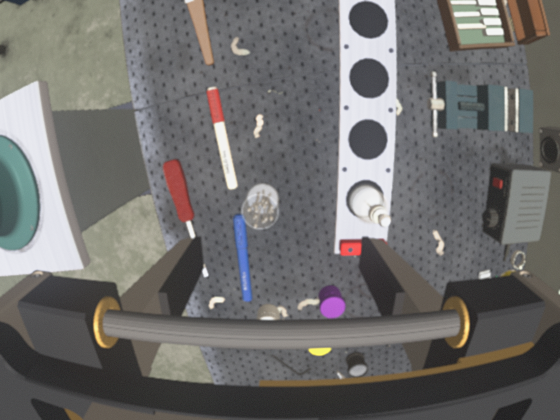

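The dispenser stands upright on p1 at (370,205), within 2 mm of the pad centre. The swab tube at (260,207) is untouched, so I pick it next.

Run:
```python
from h import *
pick((.4695,-.0877),0,.021,12)
if env.sense()["gripper_width"]>.035: place(1,.021)
env.reach([.48,.2,.25],down(np.radians(-9.2)))
P,C,p,s=wristlook("pics/w5.png")
print("swabs",*locate(P,PADS[1],(.04,.063,.083)),sep="\n"); print("ink",*locate(P,(.453,.257),(.02,.03,.055,.06)),sep="\n")
for n in ["ink","swabs"]: print(n,[(np.round(r["at"],3).tolist(),round(r["score"],2)) for r in tip_of("wrist",n)])
```

```text
grasp 0.04277003221100588 12.000069078058004 [ 0.4696 -0.0877  0.021 ]
lift 0.042615738337236066 11.999955279752612 [ 0.33  0.34 -0.7 ] 17.55
down [ 0.617  -0.0295  0.0292] [-0.64 -0.8  -0.77]
t 22.3167
swabs
ink
(0.02, [0.468, 0.2658], [0.4709, 0.2641], [0.01, 0.02], 10)
(0.03, [0.4546, 0.2606], [0.4576, 0.261], [0.036, 0.035], 206)
(0.055, [0.4545, 0.2608], [0.4547, 0.2612], [0.02, 0.02], 268)
(0.06, [0.4545, 0.2608], [0.4546, 0.2611], [0.02, 0.02], 263)
ink [([0.451, 0.259, -0.0], 0.84)]
swabs []
```

View pics/w5.png

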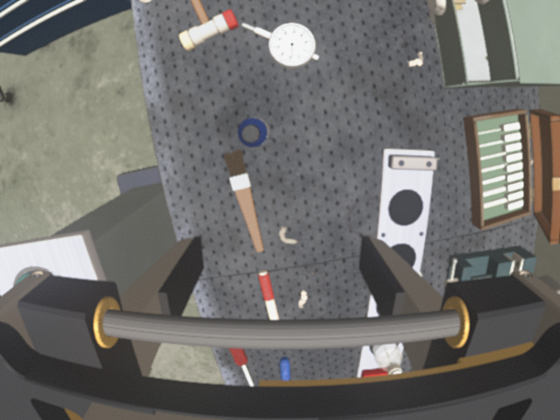

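The ink bottle is at (252,131), standing at (0.4545,0.2608), with the brush beside it out of the finger path.

Run:
```python
from h import *
pick((.4545,.2608),0,.007,15)
if env.sense()["gripper_width"]>.03: place(2,.007)
env.reach([.5,-.2,.25],down(np.radians(-9.2)))
P,C,p,s=wristlook("pics/w6.png")
print("swabs",*locate(P,PADS[1],(.04,.063,.083)),sep="\n"); print("ink",*locate(P,PADS[2],(.03,.063)),sep="\n"); print("jar",*locate(P,(.448,-.268),(.03,.038)),sep="\n")
for n in ["ink","swabs","jar"]: print(n,[(np.round(r["at"],3).tolist(),round(r["score"],2)) for r in tip_of("wrist",n)])
```

```text
grasp 0.03515148594101139 15.000100073484646 [0.4546 0.2608 0.007 ]
lift 0.03510635551496241 14.999916401975497 [ 0.73  0.48 -0.41] 27.6167
down [0.6297 0.049  0.0152] [ 0.92  0.17 -1.31]
t 33.0583
swabs
(0.04, [0.6146, -0.0308], [0.6126, -0.0337], [0.042, 0.043], 226)
(0.063, [0.6151, -0.0304], [0.6133, -0.0315], [0.043, 0.043], 359)
(0.083, [0.6177, -0.0297], [0.6182, -0.0291], [0.029, 0.028], 223)
ink
jar
(0.03, [0.4474, -0.2641], [0.4512, -0.2548], [0.033, 0.03], 82)
(0.038, [0.4457, -0.2669], [0.4461, -0.2662], [0.036, 0.037], 639)
ink []
swabs [([0.614, -0.03, 0.009], 0.6)]
jar [([0.545, -0.256, -0.001], 0.89), ([0.447, -0.265, -0.001], 0.78), ([0.519, -0.319, 0.0], 0.63)]
```

View pics/w6.png

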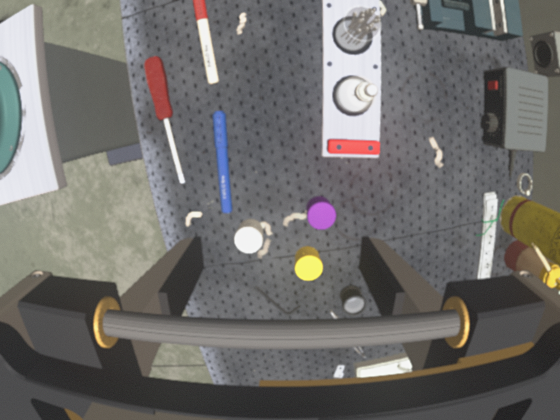

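The white jar is at (248,238), standing at (0.4457,-0.2669), with purple at (321,214) and yellow at (308,265). Swabs and dispenser both stand on their pads. I'll pick the jar closing at 70°.

Run:
```python
from h import *
pick((.4457,-.2669),70,.012,15)
if env.sense()["gripper_width"]>.03: place(3,.012)
env.reach([.52,.0,.26],down(np.radians(-9.2)))
P,C,p,s=wristlook("pics/w7.png")
for i,(n,h) in enumerate(dict(disp=.1,swabs=.063,ink=.063,jar=.044).items()): print(n,PADS[i],*locate(P,PADS[i],(h,.03)),sep="\n")
for n in ["dispenser","swabs","ink","jar"]: print(n,[(np.round(r["at"],3).tolist(),round(r["score"],2)) for r in tip_of("wrist",n)])
print(env.sense()["t"])
```

```text
grasp 0.035805814049453544 15.000037261052057 [ 0.4457 -0.2669  0.012 ]
lift 0.0355130887902903 14.999937546963338 [ 0.47 -0.4  -0.27] 39.2083
down [0.6424 0.1277 0.0202] [ 0.16  1.13 -0.6 ]
t 45.475
disp
[ 0.6044 -0.1083]
(0.03, [0.5988, -0.0987], [0.5969, -0.0914], [0.038, 0.024], 102)
swabs
[ 0.6171 -0.0295]
(0.063, [0.6148, -0.0301], [0.6145, -0.0297], [0.043, 0.043], 348)
(0.03, [0.615, -0.0295], [0.6126, -0.0281], [0.041, 0.042], 154)
ink
[0.6298 0.0491]
(0.063, [0.6276, 0.0493], [0.6269, 0.0492], [0.02, 0.021], 259)
(0.03, [0.6192, 0.0496], [0.6142, 0.0531], [0.019, 0.034], 61)
jar
[0.6425 0.1278]
(0.044, [0.6395, 0.1265], [0.6394, 0.1264], [0.036, 0.036], 700)
(0.03, [0.6317, 0.1221], [0.628, 0.1188], [0.017, 0.025], 40)
dispenser [([0.602, -0.112, 0.007], 0.69), ([0.645, 0.126, 0.007], 0.62)]
swabs [([0.616, -0.03, 0.011], 0.73)]
ink [([0.625, 0.049, 0.007], 0.97)]
jar [([0.644, 0.126, 0.006], 0.81), ([0.517, -0.322, -0.001], 0.61), ([0.545, -0.254, -0.0], 0.61), ([0.602, -0.108, 0.005], 0.31)]
46.5667
```

View pics/w7.png

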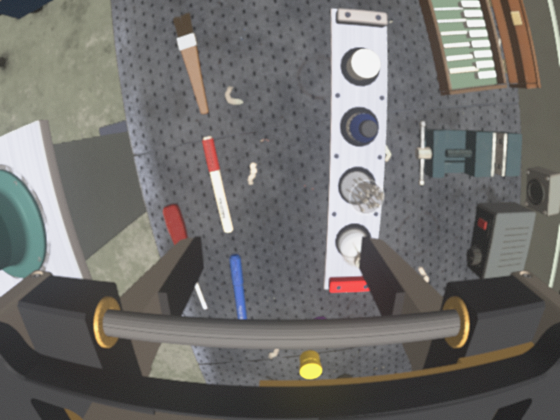

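All four stand upright on their pads, within about 3 mm of centre: jar (363,65), ink (362,128), swabs (360,190), and dispenser (352,243) next to the red stop (348,286). The arm is clear, so I hand in the job.

```bash
python3 -c "
from station import workorder
print(workorder.finish_job())"
```

```text
the job is handed in; nothing more can be done
None
```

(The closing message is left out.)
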